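Slide the scale under the torque arm and tare it

ROBOT

A 7-joint arm with a two-finger parallel gripper is mounted at the origin on the work surface. World frame = base frame: x ahead of the robot, y to its left, z up, the work surface at z = 0. Lengths are in m, angles in rad, forces in N, time in s.
With the tool pointing down it reaches from about 0.4 to 0.85 m from the base axis. Payload 10.4 kg.
Tool frame: the origin (TCP) lies midway between the tips of the shut fingers; the grasp point (between the pads) lies 19 mm behind it; z points along the fingers, x is the direction in which the jaws open and shut, and the axes are right-handed (so a half turn about z gives the same grasp; the last joint's range is limited). The gripper opens to 85 mm and grips with 20 to 120 N. Pads are 22 mm wide; open, the fingers measure 114 mm over their backs; the gripper's body (76 mm by 85 mm) begins 54 mm behind the grasp point. The pads swing forward as they close: fully open they stand 13 mm farther back than shut.
Start: joints at [1.19, 0.332, -0.065, 1.46, 0.022, 1.35, -0.088], TCP at [0.219, -0.585, 0.231] pointing down, gripper open.
Joint ranges: [-2.6, 2.6], [-0.5, 2.12], [-1.47, 1.34], [0.16, 2.42], [-1.27, 4.41], [0.06, 2.06], [-2.6, 2.6]. Speed limits (rad/s): [2.22, 2.22, 2.79, 2.79, 3.14, 3.14, 3.14].

INTERFACE

Orientations are given as a unit quaternion [x, y, z, w].
In Python, from workcell import manip, cams gives the robot as it stands.
- The arm moves only by the tool move_arm, never from a script. Its argument "moves" is a list of rows, each a list of 7 numbers: the turn, a rotation vector about the tool's x, y, z in degrees, then the shift along the tool's x, y, z in m, then the finger opening in m, from 0 to 0.0854. A call has 1 to 10 rows; each row is the pose to reach, as a shift and turn from the pose commanded when the call began, along the tool's axes at that moment; what a row does not reach only later rows make up. A row lasts 1/10 s, in which the tool goes at most 50 mm and 8.59 degrees, less where a joint would pass 70% of its speed; a pose out of reach is approached as far as the arm can. A call with a gripper value outside its range is refused whole. The fingers move at their own pace and stop on an object; "grip_force" is the grip in N (left out, the last holds). Time passes only in rows, so rows that repeat a pose let the fingers close. It gives the time, the measured TCP pose, the force and the opening at its end, in the units of the state.
- manip.get_obs(): the state, without advancing time (a new reading comes with each control period).
- cams.camera(name): name is "scene" or "side" or "wrist"; returns the picture (480x640x3 uint8, red, green, blue); there is no depth.
- cams.camera_params(name): a dict with "fx", "fy", "cx", "cy" (pixels), "xyz" and "rotation" of the camera in the world. Camera axes: x right, y up, looking along -z (the intrinsics and any distortion apply to the point x, -y, -z); pixel columns grow to the right and rows downward; lengths in m; the calibration is good to about 2 mm. A picture is of the moment at which its call begins: read the wrist's pose just before it. camera_params takes no time and is no camera call; for the wrist camera it gives the pose at the moment of the call.
- manip.hand_in(): hands the job in, once; it reports no verdict.
The state is a dict: "clock": time; "joint_pos": joint angles; "joint_velocities": joint speeds; "tau": joint torques, N m; "position": TCP position; "ee_rot": TCP orientation; "ft_force": force on the tool from outside, world axes, zero at the start; "torque": the same for the moment, N m; "grip_width": opening from 0.0 (shut) to 1.0 (fully open).
Only numpy, scipy, OpenCV 4.12 (cv2) and the standard library are available. Lean on these libraries where they do the work, as an engineer would, in place of code of your own. Each camera call takes 0.05 s, during which the arm holds its last target. There are 200 camera calls.

TASK

Without grasping or lifting it, push the small weighing scale along the bench with the fingers until it sits square and flush against both bars of the L-shaped aluminium fence, so that its pan is under the pin of the dynamometer's torque arm. Then press the round tare button on the front of the scale fully down with a fingertip, let it spring back, and leave the scale seated; leave everything else on the bench where it stands.

Things in the scene. Friction and masses are not known exactly. Their poses are not given: they have to be found in the camera images.
- scale: Loose flat weighing scale, about 0.5 kg: grey plastic housing 130 (x) x 110 (y) x 18 mm high, free to slide. A steel pan (84 x 102 mm, top 22 mm above the bench) covers it from x = -22 to +62 mm; the front strip (-x end, towards the robot) has a display and the round tare button. Origin: centre of the underside, on the bench. x from front strip to pan, y to the left, z up.
- stand: Fixed motor test stand. Its origin, on the bench, is where the scale's origin comes when the scale is flush with both fence bars; the axes are then parallel (x to x, y to y). In this frame: beyond the fence a black base plate at x = -70 to 330, y = 75 to 225 mm carries dynamometer and motor, up to 156 mm high.
- corner (a point): Inner corner of the stand's L-shaped fence, at bench height: x = +65, y = +55 mm in the stand's frame. From it an aluminium bar (the side bar, face towards -y) runs 132 mm in the stand's -x direction and another (the end bar, face towards -x) runs 101 mm in -y. Both are 14 mm wide and 14 mm high, fixed. The scale's +x, +y corner belongs here.
- pin (a point): Lower end of the torque arm's vertical brass pin, fixed on the stand at its x = 22, y = 0 mm, 28 mm above the bench (6 mm above the scale's pan). The pin is 8 mm in diameter (nut 14 mm), reaching up to 62 mm. The arm, 18 mm wide, 45 to 55 mm above the bench, runs from the dynamometer to y = -6 mm; the scale slides beneath both.
- tare_top (a point): Centre of the top of the round black tare button on the scale, 20 mm in diameter, 27 mm above the bench when released (9 mm proud of the front strip); on the scale at x = -45 mm, y = -34 mm.
- tare (a joint): Tare button travel in m: 0 released, 0.004 fully down; a spring of about 1.2 N at rest rising to 3.6 N fully down returns it.
- weight: A loose knobbed brass weight, 32 mm in diameter and 55 mm high, upright near the stand: to be left alone. Origin: centre of its underside.
- hub: A loose aluminium coupling hub, 36 mm in diameter and 34 mm high, near the stand: to be left alone. Origin: centre of its underside.
- screwdriver: A loose screwdriver 190 mm long lying on the right of the bench: to be left alone. Its x runs from handle to tip.
- wrench: A loose steel wrench 170 mm long lying on the right of the bench: to be left alone. Its x runs along it.
- oil: A loose small clear bottle, 48 mm in diameter and 100 mm high, at the right: to be left alone.
- mug: A loose white mug, 80 mm in diameter and 90 mm high, at the left: to be left alone.
There are look-alikes about, which are no part of the job. What is shaped like the scale but pink or purple is not meant.

How it is judged:
By the outcome, as a careful person would: the job done as asked, in the order asked, and still so for the second after the job is handed in, with the robot touching nothing.
It also fails if it takes over 53 s, if anything falls off the work surface, if the arm or the gripper's body presses on something with over 40 N, if the wrist force passes 120 N, or if a joint passes its speed limit or range.

## Working session

There is one attempt and no reset: what is moved stays moved. The work goes in short steps, Python scripts to look and compute and a tool call to move; the robot and the scene stay as the last step left them, time stands still between calls to the robot, and variables do not carry over. Pictures are saved under pics/ and viewed, about 8 in all and at most 12, crops included, and the job is handed in when it is done.

Besides the shell and the picture viewer there is one more tool, called as name([rows], argument=value, ...), one row to a line, values as JSON. move_arm: Moves the arm, as the interface text tells. Its arguments: {"type":"object","properties":{"moves":{"type":"array","items":{"type":"array","items":{"type":"number"}}},"grip_force":{"type":"number"}},"required":["moves"]}

```bash
mkdir -p pics; ls; python3 - <<'E'
from workcell import manip, cams
import cv2
for n in ("scene","side"):
    cv2.imwrite(f"pics/{n}0.png",cams.camera(n)[:,:,::-1]); print(n,cams.camera_params(n))
print(cams.camera_params("wrist")); print(manip.get_obs())
E
```

```text
pics
scene {'fx': 593.9995638672772, 'fy': 593.9995638672772, 'cx': 325.7111785149525, 'cy': 234.8035334198047, 'xyz': array([1.17798869, 0.53830707, 1.10498332]), 'rotation': array([0.13021326, 0.29962168, 0.8648321 , 0.38123063])}
side {'fx': 484.9177923419242, 'fy': 484.9177923419242, 'cx': 315.14611568582103, 'cy': 234.31794136746822, 'xyz': array([0.09340292, 0.67318711, 1.05939909]), 'rotation': array([-0.10321669,  0.32464483,  0.8923171 , -0.29617941])}
{'fx': 361.7998484432577, 'fy': 361.7998484432577, 'cx': 314.1215092484708, 'cy': 234.89780588071554, 'xyz': array([ 0.29224178, -0.5578801 ,  0.37287144]), 'rotation': array([-0.12464092,  0.08717245, -0.56291576,  0.81239858])}
{'clock': 0.1, 'joint_pos': array([ 1.190363  ,  0.33278777, -0.06469821,  1.46078433,  0.02164363,
        1.34990156, -0.0885267 ]), 'joint_velocities': array([-0.00011413, -0.00256037, -0.00116885, -0.00180698,  0.00106885,
        0.00040939,  0.00246384]), 'tau': array([ 1.57101782e-03, -6.26743770e+01,  4.92580212e-02, -3.92432964e+01,
        1.63011096e-02,  6.99177064e-03,  5.32513084e-06]), 'position': array([ 0.21878198, -0.58513402,  0.23064341]), 'ee_rot': array([ 8.21658106e-01, -5.69980356e-01, -5.12002700e-04, -2.97729150e-04]), 'ft_force': array([-0.34892764, -0.43094946,  0.2068972 ]), 'torque': array([ 0.04654636,  0.01692141, -0.01321085]), 'grip_width': 1.000705294284852}
```

View pics/scene0.png

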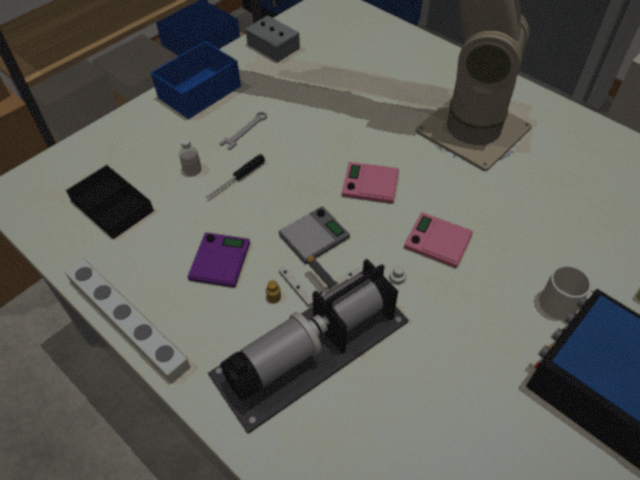

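View pics/side0.png

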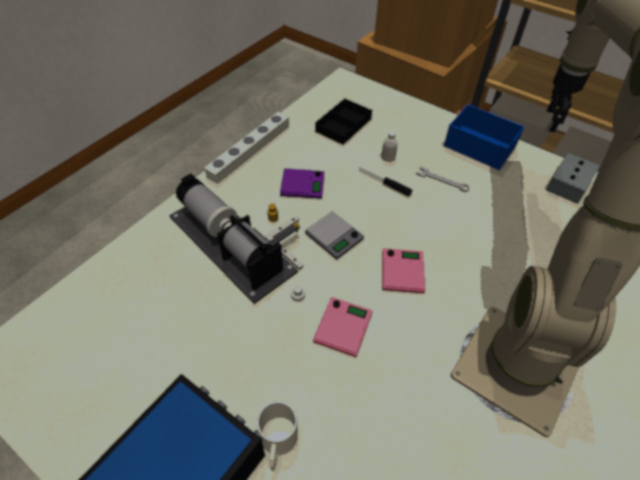

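The grey scale is at about (314,233) in the scene view and (334,234) in the side view. The fence is in front of it, at about (280-360, 265-300) in the scene view. The pink and purple scales are decoys.

```bash
cat > h.py <<'E'
import numpy as np, cv2
from scipy.spatial.transform import Rotation as R
def ray(p,uv,z):
    d=R.from_quat(p["rotation"]).apply([(uv[0]-p["cx"])/p["fx"],-(uv[1]-p["cy"])/p["fy"],-1]); o=np.array(p["xyz"])
    return o+d*(z-o[2])/d[2]
def proj(p,X):
    c=R.from_quat(p["rotation"]).inv().apply(np.array(X)-p["xyz"])
    return np.array([p["cx"]-p["fx"]*c[0]/c[2],p["cy"]+p["fy"]*c[1]/c[2]])
def tool(obs,X): # world point in tool frame
    return R.from_quat(obs["ee_rot"]).inv().apply(np.array(X)-obs["position"])
E
python3 - <<'E'
from h import *
from workcell import manip,cams
p=cams.camera_params("scene"); s=cams.camera_params("side")
for n,uv,z in [("scale c",(314,233),.02),("btn",(320,213),.027),("corner far",(283,268),.0),("weight",(273,297),0),("hub",(398,280),0),("pinktop",(371,182),.02),("pink2",(438,239),.02),("purple",(219,258),.02),("base nearL",(407,318),.01),("base farR",(212,373),.01),("arm tip",(310,259),.05),("oil",(190,170),0),("drv handle",(263,158),0.01)]: print(n,ray(p,uv,z).round(3))
for n,uv,z in [("scale c",(334,234),.02),("weight",(273,219),0),("hub",(298,296),0)]: print("side",n,ray(s,uv,z).round(3))
o=manip.get_obs(); print(R.from_quat(o["ee_rot"]).as_matrix().round(3)); w=cams.camera_params("wrist"); print(R.from_quat(w["rotation"]).as_matrix().round(3), tool(o,w["xyz"]))
a=cv2.imread("pics/scene0.png")[195:325,255:425]; b=cv2.imread("pics/side0.png")[180:310,250:420]
cv2.imwrite("pics/c0.png",np.hstack([cv2.resize(a,None,fx=2.35,fy=2.35,interpolation=3),cv2.resize(b,None,fx=2.35,fy=2.35,interpolation=3)]))
E
```

```text
scale c [ 0.567 -0.063  0.02 ]
btn [ 0.517 -0.09   0.027]
corner far [ 0.676 -0.057  0.   ]
weight [ 0.746 -0.019  0.   ]
hub [0.527 0.155 0.   ]
pinktop [ 0.352 -0.069  0.02 ]
pink2 [0.387 0.16  0.02 ]
purple [ 0.763 -0.173  0.02 ]
base nearL [0.595 0.233 0.01 ]
base farR [0.955 0.024 0.01 ]
arm tip [ 0.642 -0.004  0.05 ]
oil [ 0.62  -0.454  0.   ]
drv handle [ 0.469 -0.338  0.01 ]
side scale c [ 0.562 -0.061  0.02 ]
side weight [ 0.746 -0.015  0.   ]
side hub [0.525 0.151 0.   ]
[[ 0.35  -0.937 -0.001]
 [-0.937 -0.35   0.001]
 [-0.001  0.    -1.   ]]
[[ 0.351  0.893  0.282]
 [-0.936  0.335  0.104]
 [-0.001 -0.301  0.954]] [ 3.33420776e-05 -7.83388494e-02 -1.42235565e-01]
```

View pics/c0.png

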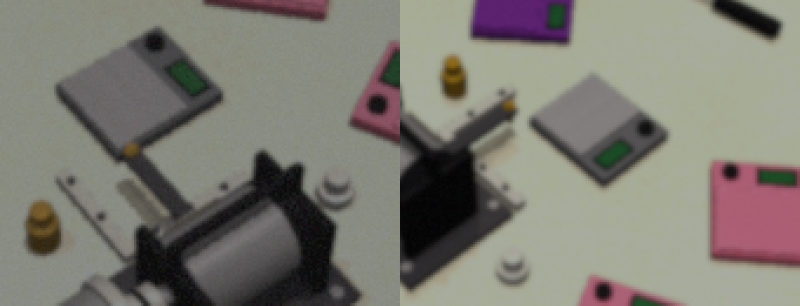

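The crop shows that the scale lies a little in front of and to the right of the fence corner, and nearly parallel to it. I'm bringing the wrist camera over the area.

move_arm([
  [0,0,-8,-0.03,-0.037,-0.01,0.085],
  [0,0,-16,-0.06,-0.075,-0.02,0.085],
  [0,0,-24,-0.09,-0.112,-0.02,0.085],
  [0,0,-32,-0.12,-0.15,-0.02,0.085],
  [0,0,-40,-0.15,-0.187,-0.02,0.085],
  [0,0,-48,-0.18,-0.225,-0.02,0.085],
  [0,0,-56,-0.21,-0.262,-0.02,0.085],
  [0,0,-64,-0.24,-0.3,-0.02,0.085],
  [0,0,-72,-0.27,-0.337,-0.02,0.085],
  [0,0,-80,-0.3,-0.375,-0.02,0.085],
])

```text
clock: 1.1
position: [0.4655, -0.1713, 0.2513]
ee_rot: [0.996, 0.094, -0.0, 0.0]
ft_force: [1.1, -0.4, 0.0]
grip_width: 0.994
```

```bash
python3 - <<'E'
from h import *
from workcell import manip
o=manip.get_obs(); print(o["clock"],o["position"],o["joint_pos"].round(2)); print(R.from_quat(o["ee_rot"]).as_matrix().round(3),tool(o,[.563,-.014,.25]))
E
```

```text
1.1 [ 0.46548549 -0.17134599  0.25126255] [ 0.78  0.07 -0.53  1.74  0.04  1.34  0.42]
[[ 0.982  0.188 -0.   ]
 [ 0.188 -0.982 -0.   ]
 [-0.     0.    -1.   ]] [ 0.12530639 -0.1362547   0.00118328]
```

move_arm([
  [0,0,-8,0.025,-0.027,0,0.085],
  [0,0,-16,0.05,-0.054,0,0.085],
  [0,0,-24,0.075,-0.081,0,0.085],
  [0,0,-32,0.1,-0.11,0,0.085],
  [0,0,-40,0.125,-0.136,0,0.085],
  [0,0,-44,0.125,-0.136,0,0.085],
  [0,0,-44,0.125,-0.136,0,0.085],
  [0,0,-44,0.125,-0.136,0,0.085],
])

```text
clock: 1.9
position: [0.5629, -0.0174, 0.251]
ee_rot: [0.89, 0.456, -0.0, 0.0]
ft_force: [-0.4, 0.1, 0.3]
grip_width: 0.998
```

```bash
python3 - <<'E'
from h import *
from workcell import manip,cams
o=manip.get_obs(); p=cams.camera_params("wrist"); im=cams.camera("wrist")
cv2.imwrite("pics/w1.png",im[:,:,::-1]); import pickle; pickle.dump((o,p),open("w1.pkl","wb"))
print(o["clock"],o["position"],o["joint_pos"].round(2),o["ft_force"].round(2))
E
```

```text
1.9 [ 0.56292897 -0.01743208  0.25096186] [ 0.56  0.26 -0.72  1.57  0.17  1.38  0.77] [-0.35  0.1   0.28]
```

View pics/w1.png

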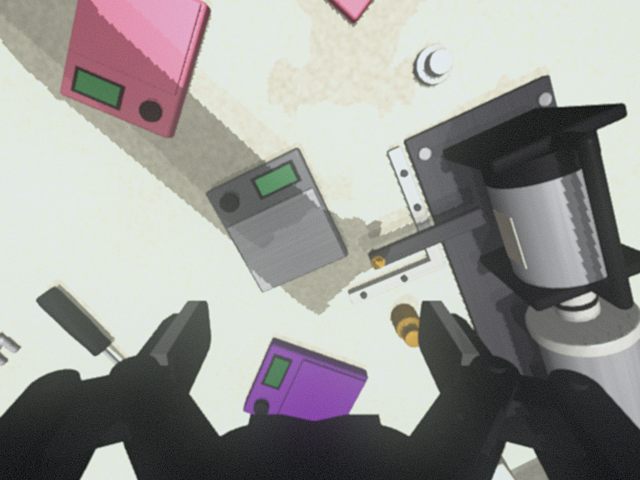

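The wrist view shows the scale at about (278,220), the side bar at (390-425, 148-235), the end bar at (350-428, 252-296), the pin at (378,262), the weight at (407,325) and the hub at (433,65). I'm enlarging this area to pick the edges.

```bash
python3 - <<'E'
from h import *
im=cv2.imread("pics/w1.png")[135:335,195:460]
cv2.imwrite("pics/w1c.png",cv2.resize(im,None,fx=3,fy=3,interpolation=cv2.INTER_CUBIC))
E
```

```text
(no output)
```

View pics/w1c.png

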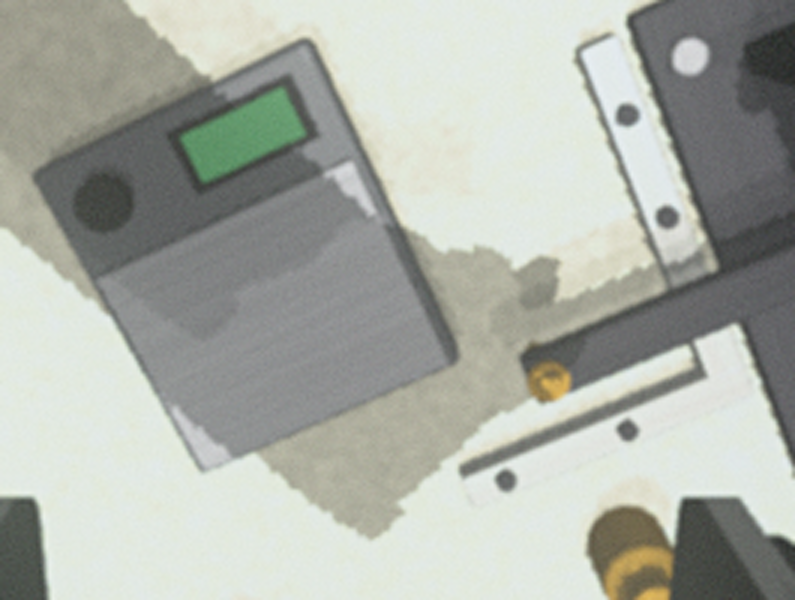

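```bash
cat > m1.py <<'E'
from h import *
import pickle
o,p=pickle.load(open("w1.pkl","rb"))
f=lambda u,v,z: ray(p,(u/3+195,v/3+135),z)[:2]
ang=lambda a,b: np.degrees(np.arctan2(*(b-a)[::-1]))
s1,s2,e1,e2=f(627,114,.014),f(667,217,.014),f(506,480,.014),f(628,430,.014)
ie1,ie2=f(463,476,.014),f(703,378,.014); is1,is2=f(580,47,.014),f(668,283,.014)
print("side dir",ang(s1,s2),ang(is1,is2),"end dir",ang(e1,e2)-90,ang(ie1,ie2)-90, "len",np.linalg.norm(ie2-ie1))
C=dict(fr=f(35,177,.018),fl=f(310,40,.018),bl=f(457,358,.018),br=f(205,470,.018))
print({k:v.round(4) for k,v in C.items()})
print("scale dirs",ang(C["fr"],C["br"]),ang(C["fl"],C["bl"]),ang(C["fr"],C["fl"])-90,ang(C["br"],C["bl"])-90,[np.linalg.norm(C[a]-C[b]) for a,b in(("fr","fl"),("fl","bl"))])
yaw=np.radians(np.mean([ang(is1,is2),ang(ie1,ie2)-90])); X=np.array([np.cos(yaw),np.sin(yaw)]);Y=np.array([-X[1],X[0]])
pin=f(549,381,.062)
cy=np.mean([is1@Y,is2@Y]); cx=np.mean([ie1@X,ie2@X]); O=(cx-.065)*X+(cy-.055)*Y
print("yaw",np.degrees(yaw),"O",O,"screw-face",np.array([s1@Y,s2@Y])-cy,np.array([e1@X,e2@X])-cx)
st=lambda q: np.array([(q-O)@X,(q-O)@Y]).round(4)
print("pin",st(pin),"btn",st(f(104,202,.027)),"sc",st(np.mean(list(C.values()),0)),"side start",st(is1),"end start",st(ie1))
for k,v in C.items(): print(k,st(v))
print("weight",st(f(625,575,.03)),"hub",st(ray(p,(433,70),.02)[:2]),"purple",st(ray(p,(275,340),.018)[:2]))
E
python3 m1.py
```

```text
side dir -10.680216980067584 -11.709822834776807 end dir -10.828280290118016 -11.05614800799573 len 0.09771985792482374
{'fr': array([ 0.4958, -0.1066]), 'fl': array([ 0.5142, -0.0006]), 'bl': array([ 0.6379, -0.0244]), 'br': array([ 0.6197, -0.1281])}
scale dirs -9.85880916798798 -10.895410344273085 -9.873734190288474 -9.97563016940886 [np.float64(0.1075891112781484), np.float64(0.12599487444298507)]
yaw -11.38298542138627 O [0.62566632 0.00503505] screw-face [0.00710159 0.00759799] [0.00870098 0.00821431]
pin [0.0208 0.0008] btn [-0.0884 -0.1145] sc [-0.0438 -0.0802] side start [-0.068   0.0553] end start [ 0.0653 -0.0434]
fr [-0.1053 -0.1351]
fl [-0.1081 -0.0275]
bl [ 0.0179 -0.0264]
br [ 0.0204 -0.1317]
weight [ 0.1213 -0.0013] hub [-0.1214  0.1193] purple [ 0.0834 -0.1477]
```

move_arm([
  [0,0,8,-0.014,0.008,0,0.06],
  [0,0,16,-0.028,0.016,0,0.06],
  [0,0,24,-0.042,0.024,0,0.06],
  [0,0,32,-0.056,0.032,0,0.06],
  [0,0,40,-0.07,0.04,0.03,0.06],
  [0,0,48,-0.084,0.048,0.06,0.06],
  [0,0,56,-0.098,0.056,0.09,0.06],
  [0,0,64,-0.112,0.065,0.12,0.06],
  [0,0,65.7,-0.112,0.065,0.15,0.06],
  [0,0,65.7,-0.112,0.065,0.15,0.06],
])

```text
clock: 2.95
position: [0.548, -0.1465, 0.0977]
ee_rot: [0.995, -0.1, -0.003, -0.0]
ft_force: [-0.4, -0.1, -0.2]
grip_width: 0.705
```

```bash
cat >> h.py <<'E'
YAW=np.radians(-11.2); O=np.array([.6257,.005,0]); S=R.from_euler("z",YAW)
def stand(P): return S.inv().apply(np.array(P)-O)
def report(o,targets=()):
    M=(S.inv()*R.from_quat(o["ee_rot"])).as_matrix()
    print("t",round(o["clock"],2),"TCP stand mm",(stand(o["position"])*1e3).round(1),"tool y dir in stand deg",np.degrees(np.arctan2(M[1,1],M[0,1])).round(2),"tilt",M[2,:2].round(4),"F stand",S.inv().apply(o["ft_force"]).round(2),"grip",round(o["grip_width"],3))
    for t in targets: print(t,"-> tool shift",tool(o,S.apply(np.array(t)/1e3)+O).round(4))
E
python3 - <<'E'
from h import *
from workcell import manip
o=manip.get_obs(); report(o,[(-44,-163,0)]); print(o["joint_pos"].round(2))
E
```

```text
t 2.95 TCP stand mm [ -46.8 -163.7   97.7] tool y dir in stand deg -90.23 tilt [-0.0065  0.0001] F stand [-0.41 -0.17 -0.24] grip 0.705
(-44, -163, 0) -> tool shift [ 0.0034 -0.0008  0.0977]
[ 0.59  0.37 -0.48  1.74  0.19  1.08 -0.16]
```

move_arm([
  [0,0,0,0.003,0,0.03,0.06],
  [0,0,0,0.003,0,0.06,0.06],
  [0,0,0,0.003,0,0.08,0.06],
  [0,0,0,0.003,0,0.09,0.06],
  [0,0,0,0.003,0,0.095,0.06],
  [0,0,0,0.003,0,0.095,0.06],
])

```text
clock: 3.55
position: [0.5545, -0.1462, 0.0072]
ee_rot: [0.995, -0.098, 0.0, 0.0]
ft_force: [0.6, 0.0, 0.9]
grip_width: 0.698
```

```bash
python3 - <<'E'
from h import *
from workcell import manip,cams
o=manip.get_obs(); report(o); 
p=cams.camera_params("wrist"); cv2.imwrite("pics/w2.png",cams.camera("wrist")[:,:,::-1])
E
```

```text
t 3.55 TCP stand mm [ -40.4 -162.2    7.2] tool y dir in stand deg -90.0 tilt [0.0009 0.0001] F stand [0.58 0.16 0.95] grip 0.698
```

View pics/w2.png

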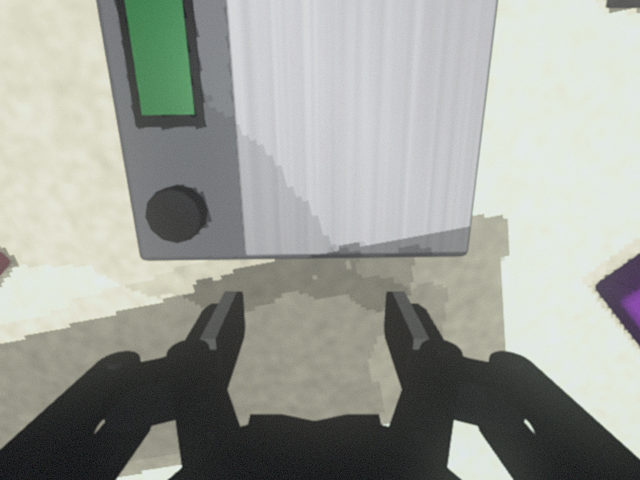

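The wrist view shows the tips clear of the bench, centred on and parallel to the scale's right side, whose edge is at row ~258. Nothing is in the way. I'm pushing towards the side bar.

move_arm([
  [0,0,0,0,-0.01,0,0.06],
  [0,0,0,0,-0.02,0,0.06],
  [0,0,0,0,-0.03,0,0.06],
  [0,0,0,0,-0.04,0,0.06],
  [0,0,0,0,-0.05,0,0.06],
  [0,0,0,0,-0.06,0,0.06],
  [0,0,0,0,-0.07,0,0.06],
  [0,0,0,0,-0.078,0,0.06],
  [0,0,0,0,-0.084,0,0.06],
  [0,0,0,0,-0.087,0,0.06],
])

```text
clock: 4.6
position: [0.5709, -0.06, 0.0062]
ee_rot: [0.995, -0.097, -0.0, -0.0]
ft_force: [-1.2, -4.6, 2.4]
grip_width: 0.705
```

```bash
python3 - <<'E'
from h import *
from workcell import manip
report(manip.get_obs())
E
```

```text
t 4.6 TCP stand mm [-41.1 -74.4   6.2] tool y dir in stand deg -89.96 tilt [-0.0003 -0.0001] F stand [-0.27 -4.75  2.42] grip 0.705
```

move_arm([
  [0,0,0,0,-0.002,0,0.06],
  [0,0,0,0,-0.004,0,0.06],
  [0,0,0,0,-0.006,0,0.06],
  [0,0,0,0,-0.008,0,0.06],
  [0,0,0,0,-0.01,0,0.06],
  [0,0,0,0,-0.01,0,0.06],
])

```text
clock: 5.2
position: [0.5725, -0.0528, 0.0062]
ee_rot: [0.995, -0.098, -0.0, 0.001]
ft_force: [-2.1, -9.3, 4.3]
grip_width: 0.702
```

```bash
python3 - <<'E'
from h import *
from workcell import manip
report(manip.get_obs())
E
```

```text
t 5.2 TCP stand mm [-40.9 -67.    6.2] tool y dir in stand deg -90.07 tilt [-0.0004  0.0023] F stand [-0.26 -9.5   4.28] grip 0.702
```

move_arm([
  [0,0,0,0,-0.002,0,0.06],
  [0,0,0,0,-0.004,0,0.06],
  [0,0,0,0,-0.004,0,0.06],
])

```text
clock: 5.5
position: [0.5726, -0.0525, 0.0062]
ee_rot: [0.995, -0.099, -0.001, 0.003]
ft_force: [-6.7, -19.9, 7.0]
grip_width: 0.697
```

```bash
python3 - <<'E'
from h import *
from workcell import manip
report(manip.get_obs())
E
```

```text
t 5.5 TCP stand mm [-40.9 -66.7   6.2] tool y dir in stand deg -90.21 tilt [-0.0011  0.0066] F stand [ -2.75 -20.85   6.98] grip 0.697
```

move_arm([
  [0,0,0,0,0.015,0,0.06],
  [0,0,0,0,0.035,-0.01,0.06],
  [0,0,0,0,0.04,-0.05,0.06],
  [0,0,-3,-0.005,0.035,-0.09,0.06],
  [0,0,-11,-0.015,0.025,-0.1,0.06],
  [0,0,-19,-0.03,0.01,-0.1,0.06],
  [0,0,-27,-0.045,-0.005,-0.1,0.06],
  [0,0,-35,-0.06,-0.02,-0.1,0.06],
  [0,0,-43,-0.075,-0.035,-0.1,0.06],
  [0,0,-51,-0.09,-0.05,-0.1,0.06],
])

```text
clock: 6.5
position: [0.4943, 0.0212, 0.1061]
ee_rot: [0.939, 0.344, 0.0, -0.001]
ft_force: [0.1, 0.2, 0.3]
grip_width: 0.7
```

```bash
python3 - <<'E'
from h import *
from workcell import manip
import pickle
report(manip.get_obs(),[(-145,0,106),(-145,0,4)])
_,p=pickle.load(open("w1.pkl","rb"))
for uv in [(350,22),(165,137),(210,10)]: print(uv,stand(ray(p,uv,.018)).round(3))
E
```

```text
t 6.5 TCP stand mm [-132.    -9.6  106.1] tool y dir in stand deg -38.6 tilt [ 0.0008 -0.0011] F stand [0.02 0.19 0.25] grip 0.7
(-145, 0, 106) -> tool shift [-0.0006 -0.0161  0.0001]
(-145, 0, 4) -> tool shift [-0.0007 -0.016   0.1021]
(350, 22) [-0.191  0.064  0.018]
(165, 137) [-0.174 -0.144  0.018]
(210, 10) [-0.252 -0.048  0.018]
```

move_arm([
  [0,0,-8,0,-0.004,0,0.06],
  [0,0,-16,0,-0.008,0,0.06],
  [0,0,-24,0,-0.016,0,0.06],
  [0,0,-32,0,-0.016,0,0.06],
  [0,0,-38.6,0,-0.016,0.02,0.06],
  [0,0,-38.6,0,-0.016,0.05,0.06],
  [0,0,-38.6,0,-0.016,0.08,0.06],
  [0,0,-38.6,0,-0.016,0.095,0.06],
  [0,0,-38.6,0,-0.016,0.1,0.06],
  [0,0,-38.6,0,-0.016,0.1,0.06],
])

```text
clock: 7.5
position: [0.4848, 0.0323, 0.0064]
ee_rot: [0.775, 0.632, 0.0, -0.0]
ft_force: [-1.0, 0.2, 0.9]
grip_width: 0.707
```

```bash
python3 - <<'E'
from h import *
from workcell import manip,cams
report(manip.get_obs()); cv2.imwrite("pics/w3.png",cams.camera("wrist")[:,:,::-1])
E
```

```text
t 7.5 TCP stand mm [-143.5   -0.6    6.4] tool y dir in stand deg -0.37 tilt [ 0.0006 -0.0005] F stand [-1.    0.04  0.86] grip 0.707
```

View pics/w3.png

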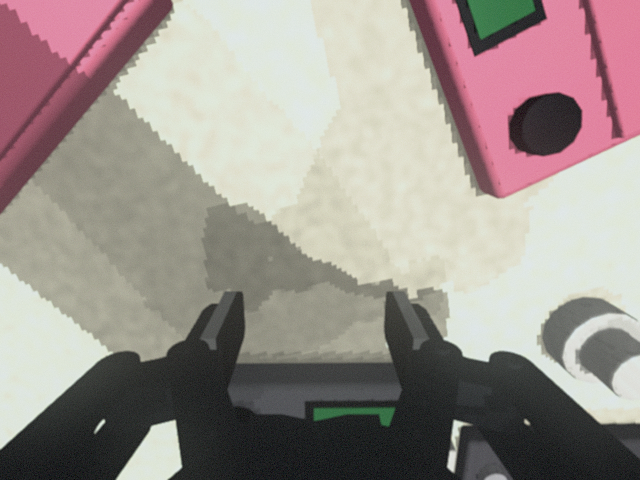

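The view shows the fingers in front of the front strip and parallel to it, with the hub and the pink scales clear. I'm pushing towards the end bar.

move_arm([
  [0,0,0,0,0.01,0,0.06],
  [0,0,0,0,0.02,0,0.06],
  [0,0,0,0,0.03,0,0.06],
  [0,0,0,0,0.038,0,0.06],
  [0,0,0,0,0.046,0,0.06],
  [0,0,0,0,0.052,0,0.06],
  [0,0,0,0,0.057,0,0.06],
  [0,0,0,0,0.06,0,0.06],
  [0,0,0,0,0.063,0,0.06],
  [0,0,0,0,0.066,0,0.06],
])

```text
clock: 8.55
position: [0.5495, 0.0184, 0.0062]
ee_rot: [0.775, 0.632, -0.0, -0.0]
ft_force: [-9.8, 1.1, 3.4]
grip_width: 0.703
```

```bash
python3 - <<'E'
from h import *
from workcell import manip,cams
report(manip.get_obs())
E
```

```text
t 8.55 TCP stand mm [-77.4  -1.6   6.2] tool y dir in stand deg -0.4 tilt [-0.0002 -0.0003] F stand [-9.81 -0.85  3.45] grip 0.703
```

move_arm([
  [0,0,0,0,0.002,0,0.06],
  [0,0,0,0,0.004,0,0.06],
  [0,0,0,0,0.006,0,0.06],
  [0,0,0,0,0.006,0,0.06],
])

```text
clock: 8.95
position: [0.5497, 0.0185, 0.0052]
ee_rot: [0.774, 0.633, -0.005, -0.003]
ft_force: [-29.2, 3.1, 19.5]
grip_width: 0.7
```

```bash
python3 - <<'E'
from h import *
from workcell import manip,cams
report(manip.get_obs())
E
```

```text
t 8.95 TCP stand mm [-77.1  -1.5   5.2] tool y dir in stand deg -0.3 tilt [-0.0031 -0.0112] F stand [-29.27  -2.59  19.51] grip 0.7
```

move_arm([
  [0,0,0,0,-0.015,0,0.06],
  [0,0,0,0,-0.035,0,0.06],
  [0,0,0,0,-0.04,-0.05,0.06],
  [0,0,0,0,-0.04,-0.1,0.06],
  [0,0,0,0,-0.02,-0.14,0.06],
  [0,0,0,0,0.01,-0.18,0.06],
  [0,0,0,0,0.04,-0.2,0.06],
  [0,0,0,0,0.06,-0.2,0.06],
  [0,0,0,0,0.06,-0.2,0.06],
])

```text
clock: 9.85
position: [0.6167, 0.0039, 0.2067]
ee_rot: [0.776, 0.631, 0.001, 0.001]
ft_force: [-0.7, 0.7, -0.5]
grip_width: 0.698
```

```bash
python3 - <<'E'
from h import *
from workcell import manip,cams
import pickle
o=manip.get_obs(); report(o); p=cams.camera_params("wrist"); im=cams.camera("wrist")[:,:,::-1]
cv2.imwrite("pics/w4.png",im); pickle.dump((o,p),open("w4.pkl","wb"))
c=[proj(p,S.apply(np.array(q)/1e3)+O).round() for q in [(-65,-55,18),(65,-55,18),(65,55,14),(-65,55,14),(-45,-34,27)]]; print(c)
c=np.array(c[:4]); a,b=(c.min(0)-25).astype(int).clip(0),(c.max(0)+25).astype(int); cr=im[a[1]:b[1],a[0]:b[0]]; k=min(800/cr.shape[1],600/cr.shape[0]); print(a,b,k)
cv2.imwrite("pics/w4c.png",cv2.resize(cr,None,fx=k,fy=k,interpolation=2))
E
```

```text
t 9.85 TCP stand mm [ -8.6  -2.8 206.7] tool y dir in stand deg -0.52 tilt [0.0009 0.0026] F stand [-0.85  0.54 -0.5 ] grip 0.698
[array([254., 143.]), array([261., 277.]), array([371., 275.]), array([377., 142.]), array([277., 167.])]
[229 117] [402 302] 3.2432432432432434
```

View pics/w4c.png

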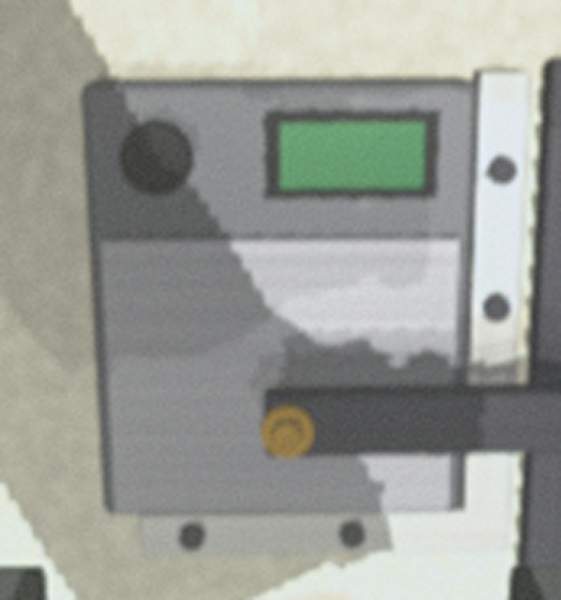

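The crop shows the scale flush along the side bar (right) and the end bar (bottom), with the pin over the pan at (287,430). I'll do a confirming side push at mid-length with the fingers shut, so that it can align itself to the bar.

move_arm([
  [0,0,8,-0.015,0.001,0,0.0],
  [0,0,16,-0.03,0.002,0,0.0],
  [0,0,24,-0.045,0.003,0,0.0],
  [0,0,32,-0.06,0.004,0,0.0],
  [0,0,40,-0.075,0.005,0,0.0],
  [0,0,48,-0.09,0.005,0.02,0.0],
  [0,0,56,-0.105,0.005,0.05,0.0],
  [0,0,64,-0.11,0.005,0.08,0.0],
  [0,0,72,-0.11,0.005,0.1,0.0],
  [0,0,80,-0.11,0.005,0.12,0.0],
])

```text
clock: 10.9
position: [0.596, -0.1037, 0.0852]
ee_rot: [1.0, -0.017, -0.0, 0.0]
ft_force: [-0.9, 0.3, 0.2]
grip_width: -0.003
```

```bash
python3 - <<'E'
from h import *
from workcell import manip
report(manip.get_obs(),[(0,-110,10)])
E
```

```text
t 10.9 TCP stand mm [  -8.  -112.4   85.2] tool y dir in stand deg -80.74 tilt [-0.0003  0.0001] F stand [-0.94  0.16  0.18] grip -0.003
(0, -110, 10) -> tool shift [ 0.0083 -0.001   0.0752]
```

move_arm([
  [0,0,8,0.006,-0.001,0.02,0.0],
  [0,0,9.3,0.008,-0.001,0.05,0.0],
  [0,0,9.3,0.008,-0.001,0.068,0.0],
  [0,0,9.3,0.008,-0.001,0.075,0.0],
  [0,0,9.3,0.008,-0.001,0.075,0.0],
  [0,0,9.3,0.008,-0.001,0.075,0.0],
])

```text
clock: 11.5
position: [0.6054, -0.1028, 0.0124]
ee_rot: [0.995, -0.095, 0.001, 0.0]
ft_force: [-0.3, -0.6, -0.3]
grip_width: 0.0
```

```bash
python3 - <<'E'
from h import *
from workcell import manip
report(manip.get_obs(),[(0,-70,10)])
E
```

```text
t 11.5 TCP stand mm [   1.  -109.6   12.4] tool y dir in stand deg -89.7 tilt [ 0.0015 -0.0001] F stand [-0.2  -0.66 -0.28] grip 0.0
(0, -70, 10) -> tool shift [-0.0008 -0.0397  0.0024]
```

move_arm([
  [0,0,0,0,-0.015,0.002,0.0],
  [0,0,0,0,-0.03,0.002,0.0],
  [0,0,0,0,-0.036,0.002,0.0],
  [0,0,0,0,-0.039,0.002,0.0],
  [0,0,0,0,-0.041,0.002,0.0],
  [0,0,0,0,-0.043,0.002,0.0],
  [0,0,0,0,-0.045,0.002,0.0],
  [0,0,0,0,-0.047,0.002,0.0],
  [0,0,0,0,-0.047,0.002,0.0],
])

```text
clock: 12.4
position: [0.6141, -0.0606, 0.0094]
ee_rot: [0.995, -0.097, 0.001, 0.002]
ft_force: [1.1, -9.0, 0.7]
grip_width: 0.0
```

```bash
python3 - <<'E'
from h import *
from workcell import manip
report(manip.get_obs(),[(0,-100,10)])
E
```

```text
t 12.4 TCP stand mm [  1.4 -66.6   9.4] tool y dir in stand deg -89.89 tilt [0.0014 0.0039] F stand [ 2.81 -8.63  0.7 ] grip 0.0
(0, -100, 10) -> tool shift [-0.0014  0.0334 -0.0004]
```

Firm stop at the same y. Now the same check against the end bar, using the finger's side.

move_arm([
  [0,0,0,0,0.02,0,0.0],
  [0,0,0,0,0.03,-0.02,0.0],
  [0,0,0,-0.02,0.03,-0.06,0.0],
  [0,0,0,-0.06,0.0,-0.06,0.0],
  [0,0,0,-0.09,-0.03,-0.06,0.0],
  [0,0,0,-0.115,-0.06,-0.06,0.0],
  [0,0,0,-0.115,-0.067,-0.06,0.0],
  [0,0,0,-0.115,-0.067,-0.03,0.0],
  [0,0,0,-0.115,-0.067,0.0,0.0],
  [0,0,0,-0.115,-0.067,0.0,0.0],
])

```text
clock: 13.4
position: [0.5112, 0.0304, 0.0062]
ee_rot: [0.995, -0.095, -0.003, 0.0]
ft_force: [-0.9, 0.1, 0.2]
grip_width: -0.0
```

```bash
python3 - <<'E'
from h import *
from workcell import manip
report(manip.get_obs(),[(-81,0,10)])
E
```

```text
t 13.4 TCP stand mm [-117.2    2.6    6.2] tool y dir in stand deg -89.72 tilt [-0.0056  0.0011] F stand [-0.88 -0.08  0.23] grip -0.0
(-81, 0, 10) -> tool shift [ 0.0362  0.0028 -0.004 ]
```

move_arm([
  [0,0,0,0.012,0.0,-0.004,0.0],
  [0,0,0,0.024,0.0,-0.004,0.0],
  [0,0,0,0.03,0.0,-0.004,0.0],
  [0,0,0,0.034,0,-0.004,0.0],
  [0,0,0,0.036,0,-0.004,0.0],
  [0,0,0,0.038,0,-0.004,0.0],
  [0,0,0,0.04,0,-0.004,0.0],
  [0,0,0,0.042,0,-0.004,0.0],
  [0,0,0,0.042,0,-0.004,0.0],
])

```text
clock: 14.3
position: [0.555, 0.023, 0.0133]
ee_rot: [0.995, -0.095, 0.0, 0.0]
ft_force: [0.6, 0.2, -0.8]
grip_width: 0.001
```

```bash
python3 - <<'E'
from h import *
from workcell import manip
report(manip.get_obs())
E
```

```text
t 14.3 TCP stand mm [-72.9   3.9  13.3] tool y dir in stand deg -89.7 tilt [0.0001 0.    ] F stand [ 0.55  0.32 -0.81] grip 0.001
```

move_arm([
  [0,0,0,0.001,0.002,0.003,0.0],
  [0,0,0,0.002,0.004,0.003,0.0],
  [0,0,0,0.003,0.004,0.003,0.0],
  [0,0,0,0.004,0.004,0.003,0.0],
])

```text
clock: 14.7
position: [0.5555, 0.0219, 0.0113]
ee_rot: [0.996, -0.093, -0.002, -0.001]
ft_force: [-23.5, 8.3, 31.1]
grip_width: -0.005
```

```bash
python3 - <<'E'
from h import *
from workcell import manip
report(manip.get_obs())
E
```

```text
t 14.7 TCP stand mm [-72.1   2.9  11.3] tool y dir in stand deg -89.53 tilt [-0.0051 -0.0014] F stand [-24.68   3.53  31.09] grip -0.005
```

move_arm([
  [0,0,0,-0.006,0,-0.004,0.0],
  [0,0,0,-0.02,0,-0.01,0.0],
  [0,0,0,-0.025,0,-0.05,0.0],
  [0,0,0,-0.01,0.01,-0.065,0.0],
  [0,0,0,0.01,0.025,-0.065,0.0],
  [0,0,0,0.0265,0.037,-0.06,0.0],
  [0,0,0,0.0265,0.037,-0.045,0.0],
  [0,0,0,0.0265,0.037,-0.04,0.0],
  [0,0,0,0.0265,0.037,-0.04,0.0],
])

```text
clock: 15.6
position: [0.5756, -0.0221, 0.0489]
ee_rot: [0.996, -0.094, -0.001, -0.0]
ft_force: [0.2, -0.4, 1.0]
grip_width: -0.004
```

```bash
python3 - <<'E'
from h import *
from workcell import manip,cams
report(manip.get_obs(),[(-45.5,-34,30),(-45.5,-34,23)]); 
E
```

```text
t 15.6 TCP stand mm [-43.9 -36.4  48.9] tool y dir in stand deg -89.64 tilt [-0.0027 -0.    ] F stand [ 0.3  -0.34  1.01] grip -0.004
(-45.5, -34, 30) -> tool shift [-0.0016 -0.0024  0.0189]
(-45.5, -34, 23) -> tool shift [-0.0015 -0.0024  0.0259]
```

move_arm([
  [0,0,0,-0.0015,-0.0025,0.008,0.0],
  [0,0,0,-0.0015,-0.0025,0.014,0.0],
  [0,0,0,-0.0015,-0.0025,0.018,0.0],
  [0,0,0,-0.0015,-0.0025,0.02,0.0],
  [0,0,0,-0.0015,-0.0025,0.022,0.0],
  [0,0,0,-0.0015,-0.0025,0.023,0.0],
  [0,0,0,-0.0015,-0.0025,0.024,0.0],
  [0,0,0,-0.0015,-0.0025,0.024,0.0],
])

```text
clock: 16.4
position: [0.5761, -0.0203, 0.0264]
ee_rot: [0.995, -0.095, 0.0, 0.0]
ft_force: [-0.6, 0.4, 0.8]
grip_width: -0.001
```

```bash
python3 - <<'E'
from h import *
from workcell import manip,cams
report(manip.get_obs(),[(-45.5,-34,23)]); 
E
```

```text
t 16.4 TCP stand mm [-43.7 -34.5  26.4] tool y dir in stand deg -89.7 tilt [0.0002 0.0001] F stand [-0.67  0.28  0.76] grip -0.001
(-45.5, -34, 23) -> tool shift [-0.0018 -0.0005  0.0034]
```

Just touching the button; now pressing.

move_arm([
  [0,0,0,0,0,0.001,0.0],
  [0,0,0,0,0,0.002,0.0],
  [0,0,0,0,0,0.003,0.0],
  [0,0,0,0,0,0.004,0.0],
  [0,0,0,0,0,0.005,0.0],
  [0,0,0,0,0,0.005,0.0],
  [0,0,0,0,0,0.005,0.0],
])

```text
clock: 17.1
position: [0.5763, -0.0203, 0.0229]
ee_rot: [0.995, -0.095, 0.0, 0.0]
ft_force: [-8.5, -0.3, 19.0]
grip_width: -0.003
```

```bash
python3 - <<'E'
from h import *
from workcell import manip,cams
report(manip.get_obs()); 
E
```

```text
t 17.1 TCP stand mm [-43.5 -34.5  22.9] tool y dir in stand deg -89.7 tilt [0.0007 0.0007] F stand [-8.25 -1.9  19.  ] grip -0.003
```

The button bottomed out: z is 22.9 mm at 19 N. I'm releasing straight up, then turning to the earlier inspection view.

move_arm([
  [0,0,0,0,0,-0.002,0.0],
  [0,0,0,0,0,-0.01,0.0],
  [0,0,0,0,0,-0.04,0.0],
  [0,0,0,0,0,-0.08,0.0],
  [0,0,-8,0.005,-0.004,-0.12,0.0],
  [0,0,-16,0.01,-0.008,-0.15,0.0],
  [0,0,-24,0.015,-0.014,-0.18,0.0],
  [0,0,-32,0.02,-0.02,-0.18,0.0],
  [0,0,-40,0.03,-0.026,-0.18,0.0],
  [0,0,-48,0.034,-0.032,-0.18,0.0],
])

```text
clock: 18.1
position: [0.616, 0.0047, 0.2016]
ee_rot: [0.947, 0.321, 0.0, 0.0]
ft_force: [-0.2, -0.2, -0.2]
grip_width: 0.0
```

move_arm([
  [0,0,-8,0,0,0,0.0],
  [0,0,-16,0,0,0,0.0],
  [0,0,-24,0,0,0,0.0],
  [0,0,-32,0,0,0,0.0],
  [0,0,-41.5,0,0,0,0.0],
  [0,0,-41.5,0,0,0,0.0],
  [0,0,-41.5,0,0,0,0.0],
])

```text
clock: 18.8
position: [0.6154, 0.0047, 0.2013]
ee_rot: [0.775, 0.632, 0.0, -0.0]
ft_force: [-0.7, 0.1, -0.2]
grip_width: -0.004
```

```bash
python3 - <<'E'
from h import *
from workcell import manip,cams
import pickle
o=manip.get_obs(); report(o); p=cams.camera_params("wrist"); im=cams.camera("wrist")[:,:,::-1]
cv2.imwrite("pics/w5.png",im); pickle.dump((o,p),open("w5.pkl","wb"))
c=np.array([proj(p,S.apply(np.array(q)/1e3)+O) for q in [(-65,-55,18),(65,-55,18),(65,55,14),(-65,55,14)]])
a,b=(c.min(0)-25).astype(int).clip(0),(c.max(0)+25).astype(int); cr=im[a[1]:b[1],a[0]:b[0]]; k=min(800/cr.shape[1],600/cr.shape[0]); print(a,b,k)
cv2.imwrite("pics/w5c.png",cv2.resize(cr,None,fx=k,fy=k,interpolation=2))
E
```

```text
t 18.8 TCP stand mm [-10.   -2.3 201.3] tool y dir in stand deg -0.4 tilt [ 0.0002 -0.0001] F stand [-0.76 -0.01 -0.21] grip -0.004
[227 119] [402 306] 3.2085561497326203
```

View pics/w5c.png

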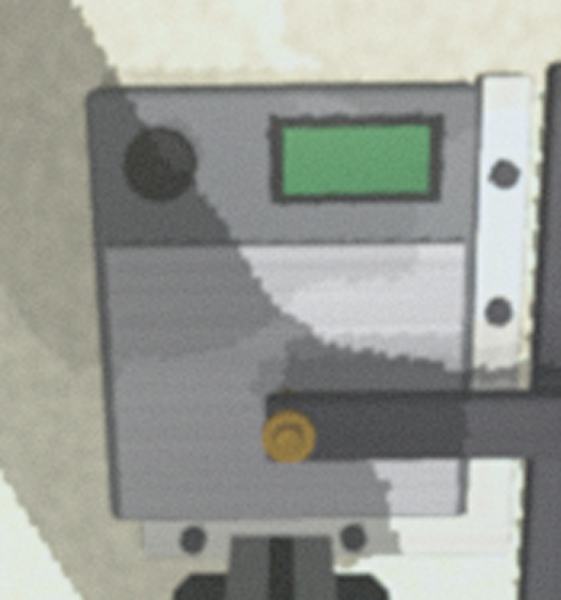

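The view shows the scale still in the corner, the button up, and the pin over the pan. I'm checking squareness numerically in both inspection pictures.

```bash
python3 - <<'E'
from h import *
import pickle
from scipy.ndimage import map_coordinates as mc, gaussian_filter as gf
for n in ("w4","w5"):
    o,p=pickle.load(open(n+".pkl","rb")); g=gf(cv2.cvtColor(cv2.imread(f"pics/{n}.png"),6).astype(float),.7)
    def edge(A,B,out,z,sgn,w=6):  # line A-B (stand mm), search along 'out' +-w mm, largest step of sign sgn
        s=np.arange(-w,w+.01,.25); r=[]
        for t in np.linspace(0,1,25):
            q=np.array(A)+(np.array(B)-A)*t
            P=np.array([proj(p,S.apply(np.array([*(q+np.array(out)*d),z])/1e3)+O) for d in s])
            v=mc(g,[P[:,1],P[:,0]],order=1); r.append((q+np.array(out)*s[np.argmax(sgn*np.gradient(v))]))
        r=np.array(r); i=0 if out[1]==0 else 1; m=np.abs(r[:,i]-np.median(r[:,i]))<1.2
        c=np.polyfit(r[m,1-i],r[m,i],1); return "%.2f mm at mid, slope %.2f deg, n %d"%(np.median(r[m,i]),np.degrees(np.arctan(c[0])),m.sum())
    print(n,"front",edge((-65,-45),(-65,45),(-1,0),18,1)); print("  right",edge((-55,-55),(55,-55),(0,-1),18,1))
    print("  side bar inner top",edge((-60,55),(0,55),(0,1),14,1)); print("  pan front",edge((-22,-45),(-22,45),(1,0),22,1,4)); print("  end bar outer",edge((79,-42),(79,-15),(1,0),14,1))
    sc=[]
    for q in [(72,-27),(72,22.5),(-34,62),(8,62)]:
        c=proj(p,S.apply(np.array([*q,14])/1e3)+O); x,y=c.round().astype(int); w=g[y-7:y+8,x-7:x+8]; k=np.clip(110-w,0,None)
        if k.sum()<50: sc.append(None); continue
        yy,xx=np.mgrid[y-7:y+8,x-7:x+8]; sc.append((stand(ray(p,((k*xx).sum()/k.sum(),(k*yy).sum()/k.sum()),.014))*1e3).round(1)[:2])
    print("  screws",sc)
E
```

```text
w4 front -67.00 mm at mid, slope 0.43 deg, n 25
  right -55.25 mm at mid, slope -0.18 deg, n 25
  side bar inner top 55.00 mm at mid, slope 0.29 deg, n 25
  pan front -23.00 mm at mid, slope 0.41 deg, n 25
  end bar outer 78.38 mm at mid, slope -0.09 deg, n 8
  screws [array([ 71.9, -29.3]), array([71.6, 20.8]), array([-40.2,  61.7]), None]
w5 front -65.75 mm at mid, slope -0.55 deg, n 25
  right -54.50 mm at mid, slope 0.39 deg, n 25
  side bar inner top 54.75 mm at mid, slope 0.30 deg, n 25
  pan front -21.50 mm at mid, slope -0.18 deg, n 25
  end bar outer 79.75 mm at mid, slope -2.30 deg, n 8
  screws [array([ 72.8, -29.4]), array([72.5, 20.6]), array([-39.2,  61.5]), array([ 1.6, 62.2])]
```

Measured now, the scale's yaw is about +0.4° and the fence's about +0.3° in my frame, so they agree. The first push had left about 0.6°, and the reseating pushes removed it. Handing in.

```bash
python3 -c "
from workcell import manip
print(manip.hand_in())"
```

```text
the job is handed in; nothing more can be done
None
```

The scale is seated in the fence corner with its pan under the pin. The tare button was pressed fully down and released, and the job was handed in at about 19 s of the 53 s.

- **Seating:** I pushed the scale with two fingers, first against the side bar and then against the end bar. I then reseated it against each bar with the fingers shut. Each push ended in a firm stop: 21 N and 29 N for the two-finger pushes, 9 N and 25 N for the reseats.
- **Tare:** I pressed the button with the shut fingertips until it bottomed at 22.9 mm height (19 N), then lifted straight off. In the last picture it looks released; I did not measure its height.
- **Squareness:** After the first pushes, the scale was about 0.6° off the fence. After the reseating and the press, its edges read +0.2 to +0.55° and the fence about +0.3°, which agrees within measuring error. Its gaps to both bars came out at zero within about 1 mm.
- **Checks that disagreed:**
  - One line fit on the end bar's outer edge was unusable (−2.3°, 8 points); I used the bar's screws instead.
  - The pan's front edge read about 1.2 mm further towards the end bar than the housing edge did.
  - The reseating push on the end bar also pressed the housing down with about 31 N before I backed off.
- **Other objects:** I kept the arm and fingers clear of them, but did not re-measure their positions at the end.

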